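# Cure a filler repair with a hand lamp

### The arm

A 6-joint arm with a two-finger parallel gripper is mounted at the origin on the work surface. World frame = base frame: x ahead of the robot, y to its left, z up, the work surface at z = 0. Lengths are in m, angles in rad, forces in N, time in s.
With the tool pointing down it reaches from about 0.275 to 1 m from the base axis. Payload 8.4 kg.
Tool frame: the origin (TCP) lies between the finger pads; the fingertips stand 25 mm ahead of it and the grasp point (between the pads) lies 6 mm ahead of it; z points along the fingers, y is the line along which they close (so a half turn about z gives the same grasp; the last joint's range is limited). The gripper opens to 85 mm and grips with 20 to 120 N. Pads are 22 mm wide; open, the fingers measure 114 mm over their backs; the gripper's body (76 mm by 85 mm) begins 54 mm behind the grasp point. The pads swing forward as they close: fully open they stand 13 mm farther back than shut.
Start: joints at [1.299, 0.353, 1.633, -0, 1.155, -0.002], TCP at [0.167, 0.602, 0.256] pointing down, gripper open.
Joint ranges: [-2.63, 2.63], [-0.92, 2.1], [0.06, 2.66], [-1.3, 4.44], [0, 2.69], [-3.02, 3.02]. Speed limits (rad/s): [2.22, 2.22, 2.79, 3.14, 3.14, 3.14].

### API

Orientations are given as a unit quaternion [x, y, z, w].
In Python, from cell import readout, viewer, ctrl, recognise gives the robot as it stands.
- The arm moves only by the shell command python3 -m inch 'ROWS' [FORCE]. ROWS is JSON, a list of rows, each a list of 7 numbers: the shift along the tool's x, y, z scaled (see below), then the turn, a rotation vector about the tool's x, y, z scaled (see below), then the closure, from 0 (fully open) to 1 (shut). A call has 1 to 8 rows; each row is the pose to reach, as a shift and turn from the pose commanded when the call began, along the tool's axes at that moment, turning the shorter way round; what a row does not reach only later rows make up. The controller multiplies each number of a shift by 0.4 m and each number of a turn by 180 degrees. A row lasts 1/8 s, in which the tool goes at most 62.5 mm and 10.7 degrees, less where a joint would pass 70% of its speed; a pose out of reach is approached as far as the arm can. A call with a number of a shift or a turn outside -1 to 1 is refused whole. A call with a gripper value outside its range is refused whole. The fingers move at their own pace and stop on an object; FORCE is the grip in N (left out, the last holds). Time passes only in rows, so rows that repeat a pose let the fingers close. It gives the time, the measured TCP pose, the force, the opening and the grip force at its end, in the units of the state.
- readout.state(): the state, without advancing time (a new reading comes with each control period).
- viewer.get_image(name): name is "scene" or "top" or "wrist"; returns (picture, depth): 384x512x3 uint8, red, green, blue; 384x512 float32, m along the optical axis (not along the pixel's ray), 0 where there is no reading.
- viewer.calibration(name): a dict with "fx", "fy", "cx", "cy" (pixels), "k1" (the pictures are not rectified: a ray, as slopes to the right and down, at radius r is drawn at 1 + k1 r^2 times it, then the intrinsics apply), "world_from_camera" (4x4, takes a point from camera to world coordinates). Camera axes: x right, y down, z forward; pixel columns grow to the right and rows downward; lengths in m; the calibration is good to about 2 mm. A picture is of the moment at which its call begins: read the wrist's pose just before it. calibration takes no time and is no camera call; for the wrist camera it gives the pose at the moment of the call.
- ctrl.finish_job(): hands the job in; it is judged then, once.
Trained networks look in the newest picture that a camera, given by its name, has taken for a name from the list of things; names that differ only in an ending like _2 or _b are one class to them, and where a whole thing is asked for, a point or a joint stands for the part that bears it (a point fixed in the world has none). Each returns a list of dicts, best first, with "score" (0 to 1); they miss things now and then, are a little off and sometimes report something else, mostly with a low value. They report only what shows in the picture. A call takes as long as a camera call. They do not tell look-alikes from the thing itself.
- recognise(query, camera): "at" ([column, row] in pixels, amid what is visible of it).
The state is a dict: "t": time; "qpos": joint angles; "qd": joint speeds; "joint_efforts": joint torques, N m; "eef_pos": TCP position; "tcp_rot": TCP orientation; "contact_force": force on the tool from outside, world axes, zero at the start; "wrist_torque": the same for the moment, N m; "finger_gap": finger opening in m; "finger_force": force on a finger pad.
Only numpy, scipy, OpenCV 4.12 (cv2) and the standard library are available. Lean on these libraries where they do the work, as an engineer would, in place of code of your own. Each camera call takes 0.05 s, during which the arm holds its last target. There are 200 camera calls.

### The job

Slide the orange light shutter on the repair stand fully open, then take the curing lamp and hold it still for three seconds with its lens centred on the yellow filler patch, square to the sloping board and about 5 cm away from it. Then set the lamp gently back down, lens down, flat inside its blue tray, and leave the shutter open. Never let the lamp touch the stand, the board or the shutter, and leave everything else on the bench where it is.

Things in the scene. Friction and masses are not known exactly. Their poses are not given: they have to be found in the camera images.
- repair_stand: Fixed steel base, 210 x 292 x 20 mm, with a green cheek plate at its left and right ends (tops 70 mm above the bench, black knobs outside). Origin: centre of its underside; x away from the robot at yaw 0, y to the left. It carries the sloping board and its shutter.
- board_edge (a point): Middle of the lower edge of the board's top surface, 55 mm above the bench, 85 mm to -x of the stand's origin; axes as the patch's. The board is a dark wooden drawer front, 170 mm up the slope, 260 mm wide, 18 mm thick, rising away from the robot by 17 to 30 degrees (differs each time, stays put). Aluminium rails 13 mm high run along its lower and upper edges.
- patch (a point): Centre of the round yellow filler patch, 40 mm across, flat on the board's top, under the shutter at the start. 85 mm up the slope from the board's lower edge, 55 mm to the right (-y) of the board's middle. Axes: z square out of the board, x up the slope (away from the robot), y along the board to the left, the way the shutter opens.
- shutter (a joint): Travel (m) of the orange shutter plate along the patch's +y: 0 is shut, centred over the patch; 0.11 is fully open against its stop. The plate is 132 mm up the slope, 100 mm wide, 4 mm thick, its top 12 mm above the board. About 2 N of friction; it stays where it is left. Starts between 0 and 0.02.
- shutter_tab (a point): Middle of the top edge of the shutter's black push tab, which stands square out of the middle of the shutter: 35 mm high, 12 mm thick along the sliding direction, 50 mm along the slope. Axes as the patch's. It moves with the shutter.
- lamp: Loose curing lamp, 0.25 kg, 168 mm long: black bar handle 32 mm wide, 125 mm long, from 11 to 45 mm above the underside; round white head 56 mm across, 45 mm high with a violet band at its +x end. Origin: on the underside plane below the handle's middle; x along the handle to the head, z up. Violet lens under the head, shining along -z. Starts in the tray, lens down.
- lens (a point): Centre of the lamp's lens, on the underside of the head, 75 mm along x from the lamp's origin. Axes as the lamp's: light shines along -z.
- tray: Fixed shallow blue tray, 250 x 160 mm, walls 5 mm thick and 15 mm high, floor 5 mm thick. Origin: centre of its underside, x along the 250 mm side. It stands to the left or the right of the stand.
- dowel_bin: Green bin with dowels, 190 x 130 x 60 mm, fixed, across the stand from the tray. Origin: centre of its underside. Not to be used.
- glue: White glue bottle with orange cap, 60 mm across, 170 mm high; leave alone. Origin: centre of its underside.
- stain_can: Steel can, 80 mm across, 100 mm high; leave alone. Origin: centre of its underside.
- sanding_block: Cork sanding block 70 x 110 x 35 mm, between robot and stand; leave alone. Origin: centre of its underside.
- tape_roll: Roll of pale tape lying flat, 100 mm across, 25 mm high, between robot and stand; leave alone. Origin: centre of its underside.
- mallet: Hammer lying on the bench; leave alone.
- brush: Brush lying on the bench; leave alone.
There are look-alikes about, which are no part of the job. Leave any pink look-alike of the lamp alone.

How it is judged:
By the outcome, as a careful person would: the job done as asked, in the order asked, and still so for the second after the job is handed in, with the robot touching nothing.
It also fails if it takes over 59 s, if anything falls off the work surface, if the arm or the gripper's body presses on something with over 40 N, if the wrist force passes 120 N, or if a joint passes its speed limit or range.

## Working session

There is one attempt and no reset: what is moved stays moved. The work goes in short steps, Python scripts to look and compute and a shell command to move; the robot and the scene stay as the last step left them, time stands still between calls to the robot, and variables do not carry over. Pictures are saved under pics/ and viewed, at most 10 in all, crops included, and the job is handed in when it is done.

```bash
ls; mkdir -p pics
cat > h.py <<'E'
import numpy as np,cv2
from cell import readout,viewer,ctrl,recognise
from scipy.spatial.transform import Rotation as R
def pix2cam(c,u,v):
    x=(np.asarray(u,float)-c['cx'])/c['fx'];y=(np.asarray(v,float)-c['cy'])/c['fy']
    a,b=x.copy(),y.copy()
    for _ in range(8):
        s=1+c['k1']*(a*a+b*b);a,b=x/s,y/s
    return a,b
def cloud(name):
    c=viewer.calibration(name);im,d=viewer.get_image(name)
    v,u=np.mgrid[:d.shape[0],:d.shape[1]]
    a,b=pix2cam(c,u,v);P=np.stack([a*d,b*d,d],-1)
    T=np.array(c['world_from_camera']);W=P@T[:3,:3].T+T[:3,3];W[d==0]=np.nan
    return im,W
def save(im,n,s=1.5):cv2.imwrite('pics/'+n,cv2.resize(im[...,::-1],None,fx=s,fy=s))
E
python3 - <<'E'
from h import *
ims={}
for n in('top','scene'):
    im,W=cloud(n);save(im,n+'0.png');np.savez(n+'0.npz',im=im,W=W)
    for q in('lamp','tray','shutter_tab','patch','shutter','lens','repair_stand','glue','stain_can','sanding_block','tape_roll','dowel_bin'):
        for r in recognise(q,n)[:3]:
            u,v=np.round(r['at']).astype(int);print(n,q,round(r['score'],2),u,v,W[v,u].round(3))
s=readout.state();print(s['t'],s['eef_pos'],s['tcp_rot'])
E
```

```text
pics
top lamp 0.73 343 204 [ 0.434 -0.334  0.053]
top lamp 0.6 346 270 [ 0.205 -0.336  0.044]
top tray 0.73 346 208 [ 0.425 -0.356  0.005]
top tray 0.65 322 117 [ 0.732 -0.261  0.115]
top shutter_tab 0.88 254 161 [ 0.577 -0.022  0.124]
top patch 0.8 245 157 [0.598 0.008 0.097]
top shutter 0.9 256 157 [ 0.589 -0.029  0.133]
top lens 0.62 349 276 [ 0.185 -0.346  0.042]
top lens 0.58 338 200 [ 0.449 -0.317  0.053]
top repair_stand 0.9 241 157 [0.601 0.022 0.086]
top repair_stand 0.48 221 229 [0.354 0.096 0.034]
top glue 0.64 320 116 [ 0.734 -0.253  0.121]
top stain_can 0.6 165 113 [0.759 0.286 0.099]
top sanding_block 0.78 220 228 [0.358 0.1   0.036]
top tape_roll 0.64 290 226 [ 0.363 -0.15   0.005]
top dowel_bin 0.87 154 203 [0.449 0.332 0.042]
scene lamp 0.91 218 125 [ 0.453 -0.33   0.052]
scene lamp 0.81 284 105 [ 0.212 -0.3    0.048]
scene tray 0.94 221 130 [ 0.451 -0.315  0.04 ]
scene shutter_tab 0.81 218 202 [ 0.597 -0.028  0.108]
scene patch 0.79 222 224 [0.616 0.029 0.09 ]
scene patch 0.68 267 172 [ 0.401 -0.098  0.024]
scene shutter 0.56 220 205 [ 0.595 -0.022  0.098]
scene shutter 0.18 221 229 [0.625 0.041 0.091]
scene lens 0.64 216 126 [ 0.462 -0.328  0.054]
scene lens 0.59 283 102 [ 0.203 -0.32   0.042]
scene repair_stand 0.68 222 230 [0.624 0.046 0.093]
scene repair_stand 0.25 218 206 [ 0.602 -0.021  0.099]
scene glue 0.65 137 174 [ 0.757 -0.232  0.106]
scene stain_can 0.73 216 204 [ 0.604 -0.029  0.101]
scene stain_can 0.61 213 344 [0.771 0.291 0.102]
scene stain_can 0.21 269 174 [ 0.399 -0.089  0.023]
scene sanding_block 0.88 315 212 [0.359 0.102 0.036]
scene tape_roll 0.63 272 157 [ 0.351 -0.15   0.01 ]
scene dowel_bin 0.77 339 297 [0.451 0.338 0.045]
scene dowel_bin 0.7 217 206 [ 0.604 -0.022  0.101]
1.3 [0.16661084 0.60240436 0.25628852] [1.34496473e-01 9.90914072e-01 1.94005419e-05 4.76525716e-06]
```

Run:
```python
import cv2
a=cv2.imread('pics/top0.png');print(a.shape)
cv2.imwrite('pics/c1.png',cv2.resize(a[120:450,180:600],None,fx=1.8,fy=1.8))
```

```text
(576, 768, 3)
```

View pics/c1.png

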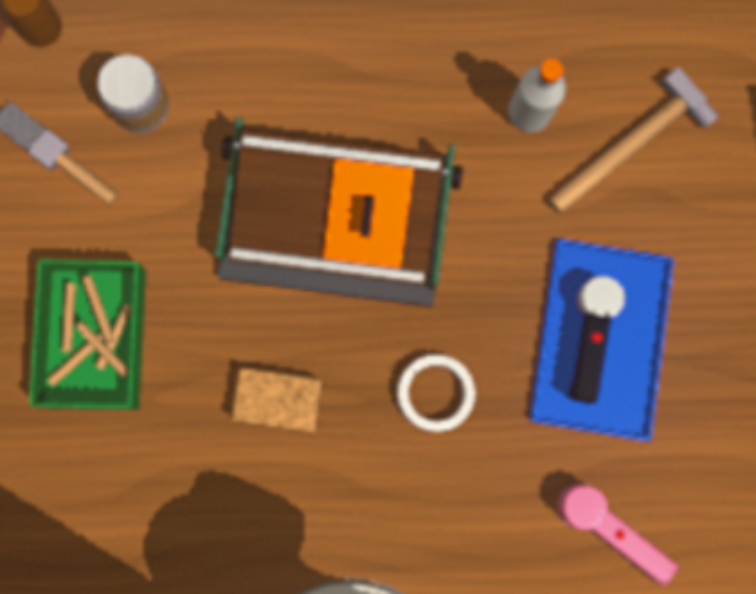

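View pics/scene0.png

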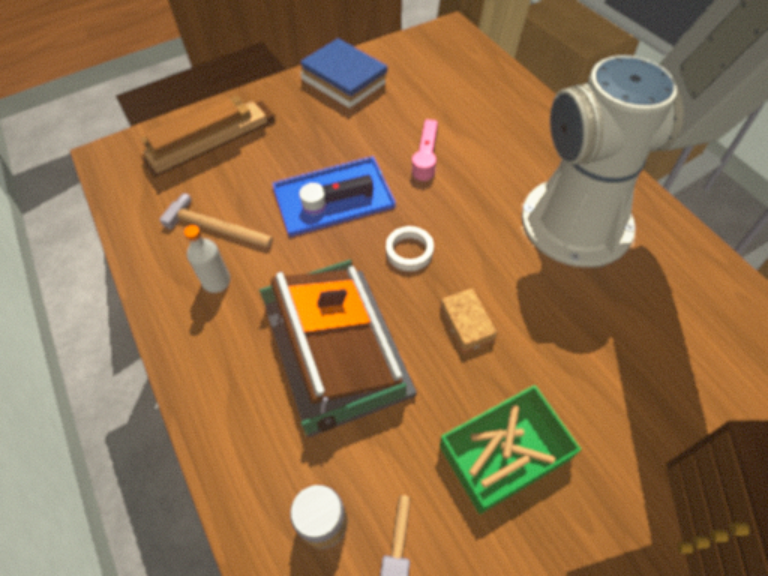

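The top and scene pictures agree. The shutter (orange, top crop 370,213) is shut at the right end of the board, and its black tab is at (362,215). The lamp lies in the blue tray on the right, with its head away from the robot at (603,298). The pink look-alike is nearer the robot. Next I fit the geometry.

```bash
cat > fit.py <<'E'
from h import *
for n in('top','scene'):
    z=np.load(n+'0.npz');im,W=z['im'],z['W'];hsv=cv2.cvtColor(im,cv2.COLOR_RGB2HSV).astype(int)
    H,S,V=hsv[...,0],hsv[...,1],hsv[...,2];X,Y,Z=W[...,0],W[...,1],W[...,2]
    near=(X>.45)&(X<.75)&(Y>-.2)&(Y<.22)
    def plane(m):
        P=W[m]
        for _ in range(6):
            A=np.c_[P[:,:2],np.ones(len(P))];k=np.linalg.lstsq(A,P[:,2],rcond=None)[0];r=P[:,2]-A@k
            P=P[abs(r)<max(2*np.median(abs(r)),.002)]
        return k,P
    org=near&(H>5)&(H<20)&(S>200)&(V>180)
    org=cv2.erode(org.astype(np.uint8),np.ones((3,3)))>0
    brd=near&(Z>.065)&(V<110)&(S>80)&(H<25)&(Y>.02)&(Y<.13)
    brd=cv2.erode(brd.astype(np.uint8),np.ones((3,3)))>0
    for nm,m in(('shutter',org),('board',brd)):
        k,P=plane(m);g=np.hypot(k[0],k[1])
        print(n,nm,m.sum(),len(P),'slope',np.degrees(np.arctan(g)).round(2),'yaw',np.degrees(np.arctan2(k[1],k[0])).round(2),'k',k.round(4),'c',P.mean(0).round(4))
    # orange rect, lamp parts
    c2=np.argwhere(org)[:,::-1];
    print(' orange rect',cv2.minAreaRect(W[org][:,:2].astype(np.float32)))
    tr=(X>.28)&(X<.58)&(Y>-.48)&(Y<-.2)
    blue=tr&(H>100)&(H<125)&(S>150)&(Z<.03)&(V>60)
    r=cv2.minAreaRect(W[blue][:,:2].astype(np.float32));print(' tray',r,'floor z',np.nanmedian(Z[blue]))
    hd=tr&(V>150)&(S<70)&(Z>.03);hn=tr&(V<70)&(Z>.035)
    print(' head',hd.sum(),W[hd].mean(0).round(4),cv2.minAreaRect(W[hd][:,:2].astype(np.float32)))
    print(' handle',hn.sum(),W[hn].mean(0).round(4),np.median(Z[hn]),cv2.minAreaRect(W[hn][:,:2].astype(np.float32)))
    grn=near&(H>50)&(H<95)&(S>60)
    for s in(1,-1):
        m=grn&(Y*s>(.03))&(Z>.05);print(' cheek',s,m.sum(),W[m].mean(0).round(3),Z[m].max().round(3))
    rail=near&(S<60)&(V>130)&(Z>.05)
    for lo in(1,0):
        m=rail&((X<.57) if lo else (X>.6));print(' rail',lo,m.sum(),cv2.minAreaRect(W[m][:,:2].astype(np.float32)),W[m].mean(0).round(3))
    tab=near&(V<60)&(Y<0.02)&(Y>-.09)&(Z>.12)
    print(' tab',tab.sum(),W[tab].mean(0).round(3),Z[tab].max().round(3))
E
python3 fit.py
```

```text
top shutter 720 409 slope 21.24 yaw -5.87 k [ 0.3866 -0.0397 -0.1324] c [ 0.5931 -0.0317  0.0981]
top board 580 294 slope 20.67 yaw -7.12 k [ 0.3745 -0.0468 -0.1389] c [0.608  0.0785 0.0851]
 orange rect ((0.5910162329673767, -0.029939115047454834), (0.09207706153392792, 0.11310270428657532), 81.7256088256836)
 tray ((0.43499523401260376, -0.343303918838501), (0.15871891379356384, 0.2473752200603485), 79.49658966064453) floor z 0.005287422664222996
 head 180 [ 0.4868 -0.3374  0.0494] ((0.48824289441108704, -0.33796748518943787), (0.05063413828611374, 0.051606424152851105), 88.7191390991211)
 handle 230 [ 0.4021 -0.3156  0.0488] 0.04929606007924492 ((0.4059460461139679, -0.31755179166793823), (0.027225559577345848, 0.11235284805297852), 78.06144714355469)
 cheek 1 98 [0.609 0.154 0.068] 0.076
 cheek -1 85 [ 0.594 -0.128  0.068] 0.076
 rail 1 237 ((0.5312776565551758, 0.02548881620168686), (0.252979576587677, 0.01390403788536787), 81.8006591796875) [0.531 0.026 0.071]
 rail 0 268 ((0.6668224334716797, 0.00290699303150177), (0.2707940936088562, 0.016183139756321907), 81.72010040283203) 
[... 918 characters left out ...]
.5323300957679749, 0.014410451054573059), (0.2646477222442627, 0.013552935793995857), 81.62860870361328) [0.536 0.037 0.071]
 rail 0 462 ((0.6676369309425354, 0.007089585065841675), (0.26134341955184937, 0.015521291643381119), 81.19800567626953) [0.669 0.015 0.122]fit.py:35: RuntimeWarning: Mean of empty slice.
  print(' tab',tab.sum(),W[tab].mean(0).round(3),Z[tab].max().round(3))
  ret = um.true_divide(
Traceback (most recent call last):
  File "fit.py", line 35, in <module>
    print(' tab',tab.sum(),W[tab].mean(0).round(3),Z[tab].max().round(3))
                                                   ~~~~~~~~~~^^
ValueError: zero-size array to reduction operation maximum which has no identity
```

```bash
cat >> h.py <<'E'
YAW,SL=np.radians(-8.2),np.radians(21.0)
def down(a):  # tool pointing down, tool y at world angle a (rad)
    y=np.array([np.cos(a),np.sin(a),0]);z=np.array([0,0,-1.]);return np.c_[np.cross(y,z),y,z]
def board(yaw=YAW,sl=SL):
    x=np.array([np.cos(yaw)*np.cos(sl),np.sin(yaw)*np.cos(sl),np.sin(sl)]);y=np.array([-np.sin(yaw),np.cos(yaw),0]);return np.c_[x,y,np.cross(x,y)]
def go(p,Rm):
    s=readout.state();R0=R.from_quat(s['tcp_rot']).as_matrix()
    d=R0.T@(np.asarray(p)-s['eef_pos']);w=R.from_matrix(R0.T@Rm).as_rotvec()
    print('shift',(d/.4).round(4),'turn',(w/np.pi).round(4),'rows>=',(np.linalg.norm(d)/.0625).round(1),(np.degrees(np.linalg.norm(w))/10.7).round(1))
def st():
    s=readout.state();print(round(s['t'],2),np.round(s['eef_pos'],4),'F',np.round(s['contact_force'],1),'gap',round(float(s['finger_gap']),4),'ff',np.round(s['finger_force'],1),'q',np.round(s['qpos'],2))
E
python3 -c "
from h import *
go([.5,-.02,.34],down(np.pi/2+YAW))"
```

```text
shift [-1.2181 -1.2775 -0.2093] turn [ 0.      0.     -0.0403] rows>= 11.4 0.7
```

```bash
python3 -m inch '[[-0.1,-0.1,-0.1,0,0,-0.04,1],[-0.2,-0.2,-0.2,0,0,-0.04,1],[-0.3,-0.3,-0.21,0,0,-0.04,1],[-0.4,-0.4,-0.21,0,0,-0.04,1],[-0.5,-0.5,-0.21,0,0,-0.04,1],[-0.6,-0.6,-0.21,0,0,-0.04,1],[-0.7,-0.7,-0.21,0,0,-0.04,1],[-0.7,-0.7,-0.21,0,0,-0.04,1]]'
python3 -c "
from h import *
go([.5,-.02,.34],down(np.pi/2+YAW));st()"
```

```text
t: 2.3
eef_pos: [0.3632, 0.255, 0.3405]
tcp_rot: [0.074, 0.997, -0.0, 0.0]
contact_force: [-0.2, 0.3, -0.7]
finger_gap: -0.0003
finger_force: 0.0
shift [-0.4403 -0.6291  0.0019] turn [-0.0001  0.0003 -0.0019] rows>= 4.9 0.0
2.3 [0.3632 0.255  0.3405] F [-0.2  0.3 -0.7] gap -0.0003 ff 0.0 q [ 0.61 -0.02  1.89 -0.    1.27 -0.81]
```

```bash
python3 -m inch '[[-0.08,-0.12,0,0,0,0,1],[-0.17,-0.24,0,0,0,0,1],[-0.25,-0.36,0,0,0,0,1],[-0.34,-0.48,0,0,0,0,1],[-0.42,-0.6,0,0,0,0,1],[-0.44,-0.63,0,0,0,0,1],[-0.44,-0.63,0,0,0,0,1]]' >/dev/null
python3 - <<'E'
from h import *
st();im,W=cloud('wrist');save(im,'w1.png');np.savez('w1.npz',im=im,W=W)
print(np.round(viewer.calibration('wrist')['world_from_camera'],3))
E
```

```text
3.17 [ 0.4999 -0.0165  0.34  ] F [-0.5  0.5  0.4] gap 0.0001 ff 0.0 q [-0.04  0.08  1.79  0.    1.27 -1.46]
[[ 0.144  0.948  0.285  0.427]
 [ 0.99  -0.138 -0.041 -0.005]
 [ 0.001  0.288 -0.958  0.458]
 [ 0.     0.     0.     1.   ]]
```

View pics/w1.png

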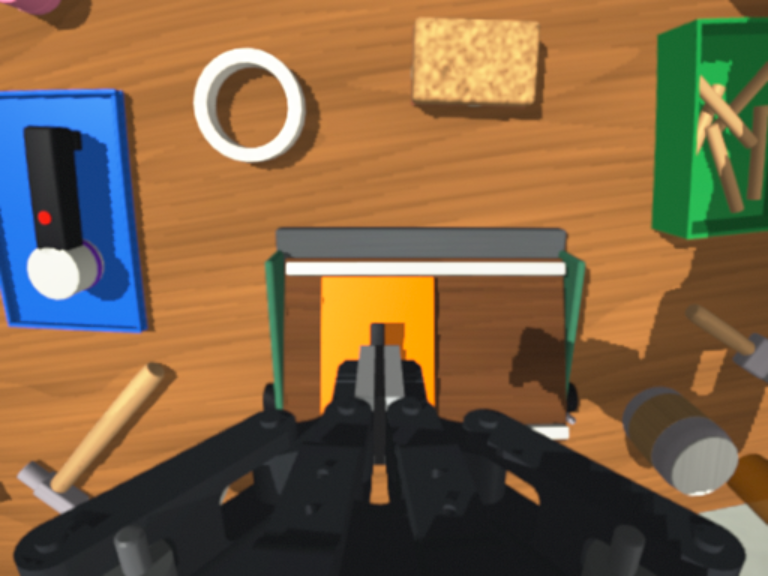

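The wrist view shows the board's lower rail (row 267), the orange shutter (columns 321-436), the tab's lower end (378,330), and the lamp with its head at (62,272). Next I refine the board and lamp numbers from this picture.

Run:
```python
from h import *
z=np.load('w1.npz');im,W=z['im'],z['W'];hsv=cv2.cvtColor(im,cv2.COLOR_RGB2HSV).astype(int)
H,S,V=hsv[...,0],hsv[...,1],hsv[...,2];X,Y,Z=W[...,0],W[...,1],W[...,2]
by=np.array([-np.sin(YAW),np.cos(YAW)]);bx=np.array([by[1],-by[0]])
near=(X>.45)&(X<.75)&(Y>-.2)&(Y<.22);rows=np.arange(384)[:,None]
er=lambda m:cv2.erode(m.astype(np.uint8),np.ones((3,3)))>0
def plane(P):
    for _ in range(8):
        A=np.c_[P[:,:2],np.ones(len(P))];k=np.linalg.lstsq(A,P[:,2],rcond=None)[0];r=P[:,2]-A@k;P=P[abs(r)<max(2.5*np.median(abs(r)),.001)]
    return k,P
org=near&(H>5)&(H<22)&(S>190)&(V>150)&(Z>.05);org=er(org)
cols=np.arange(512)[None]
brd=er((rows>187)&(rows<275)&(cols>295)&(cols<372)&(Z>.05)|((rows>187)&(rows<270)&(cols>192)&(cols<212)))
for nm,m in(('sh',org),('bd',brd)):
    k,P=plane(W[m]);print(nm,m.sum(),len(P),'slope',np.degrees(np.arctan(np.hypot(*k[:2]))).round(2),'yaw',np.degrees(np.arctan2(k[1],k[0])).round(2),k.round(4),'z=.055 at bx',np.round((.055-k[2])/np.hypot(*k[:2]),4))
o=W[near&(H>5)&(H<22)&(S>190)&(V>150)&(rows<230)];print('orange y',np.percentile(o[:,:2]@by,[1,50,99]).round(4))
rl=W[(S<60)&(V>150)&(rows>168)&(rows<188)&(cols>180)&(cols<385)&(Z>.05)]
e=cv2.minAreaRect(rl[:,:2].astype(np.float32));print('rail',e,np.median(rl[:,2]),'bx',(rl[:,:2]@bx).min().round(4),(rl[:,:2]@bx).max().round(4),'by',np.percentile(rl[:,:2]@by,[.5,99.5]).round(4))
tb=(V<70)&(cols>242)&(cols<262)&(rows>212)&(rows<232);t=W[tb];t=t[t[:,2]>.1];print('tab',len(t),t[:,2].max(),'by',np.percentile(t[:,:2]@by,[1,99]).round(4),'bx',(t[:,:2]@bx).min())
tr=(X>.28)&(X<.58)&(Y>-.48)&(Y<-.2)
hd=tr&(V>150)&(S<60)&(Z>.045);print('head',hd.sum(),cv2.minAreaRect(W[hd][:,:2].astype(np.float32)),W[hd].mean(0))
hn=tr&(V<70)&(Z>.044)&(cols<60);print('handle',hn.sum(),cv2.minAreaRect(W[hn][:,:2].astype(np.float32)),np.median(Z[hn]))
bl=tr&(H>100)&(H<125)&(S>150)&(Z<.022)&(Z>.012);print('traywall',bl.sum(),cv2.minAreaRect(W[bl][:,:2].astype(np.float32)))
```

```text
sh 3864 3174 slope 21.29 yaw -8.26 [ 0.3856 -0.056  -0.1332] z=.055 at bx 0.483
 ** On entry to DLASCL parameter number  4 had an illegal value
 ** On entry to DLASCL parameter number  4 had an illegal valueTraceback (most recent call last):
  File "<stdin>", line 15, in <module>
  File "<stdin>", line 9, in plane
    x, resids, rank, s = _umath_linalg.lstsq(a, b, rcond,
                         ~~~~~~~~~~~~~~~~~~~^^^^^^^^^^^^^
                                             signature=signature)
                                             ^^^^^^^^^^^^^^^^^^^^
    raise LinAlgError("SVD did not converge in Linear Least Squares")
numpy.linalg.LinAlgError: SVD did not converge in Linear Least Squares
```

```bash
cat > m.py <<'E'
from h import *
z=np.load('w1.npz');im,W=z['im'],z['W'];hsv=cv2.cvtColor(im,cv2.COLOR_RGB2HSV).astype(int);W=np.nan_to_num(W,nan=-9.)
H,S,V=hsv[...,0],hsv[...,1],hsv[...,2];X,Y,Z=W[...,0],W[...,1],W[...,2]
by=np.array([-np.sin(YAW),np.cos(YAW)]);bx=np.array([by[1],-by[0]])
near=(X>.45)&(X<.75)&(Y>-.2)&(Y<.22);rows=np.arange(384)[:,None];cols=np.arange(512)[None]
def plane(P):
    for _ in range(8):
        A=np.c_[P[:,:2],np.ones(len(P))];k=np.linalg.lstsq(A,P[:,2],rcond=None)[0];r=P[:,2]-A@k;P=P[abs(r)<max(2.5*np.median(abs(r)),.001)]
    return k,P
brd=((rows>187)&(rows<275)&(cols>295)&(cols<372)|((rows>187)&(rows<265)&(cols>192)&(cols<210)))&(Z>.05)
k,P=plane(W[brd]);print(len(P),'slope',np.degrees(np.arctan(np.hypot(*k[:2]))).round(2),'yaw',np.degrees(np.arctan2(k[1],k[0])).round(2),k.round(4),'z=.055 at bx',np.round((.055-k[2])/np.hypot(*k[:2]),4))
o=W[near&(H>5)&(H<22)&(S>190)&(V>150)&(rows<230)];print('orange y',np.percentile(o[:,:2]@by,[1,50,99]).round(4))
rl=W[(S<60)&(V>150)&(rows>168)&(rows<188)&(cols>180)&(cols<385)&(Z>.05)]
e=cv2.minAreaRect(rl[:,:2].astype(np.float32));print('rail',e,np.median(rl[:,2]),'bx',(rl[:,:2]@bx).min().round(4),(rl[:,:2]@bx).max().round(4),'by',np.percentile(rl[:,:2]@by,[.5,99.5]).round(4))
tb=(V<70)&(cols>242)&(cols<262)&(rows>212)&(rows<232);t=W[tb];t=t[t[:,2]>.1];print('tab',len(t),t[:,2].max(),'by',np.percentile(t[:,:2]@by,[1,99]).round(4),'bx',(t[:,:2]@bx).min())
tr=(X>.28)&(X<.58)&(Y>-.48)&(Y<-.2)
hd=tr&(V>150)&(S<60)&(Z>.045);print('head',hd.sum(),cv2.minAreaRect(W[hd][:,:2].astype(np.float32)),W[hd].mean(0))
hn=tr&(V<70)&(Z>.044)&(cols<60);print('handle',hn.sum(),cv2.minAreaRect(W[hn][:,:2].astype(np.float32)),np.median(Z[hn]))
bl=tr&(H>100)&(H<125)&(S>150)&(Z<.022)&(Z>.012);print('traywall',bl.sum(),cv2.minAreaRect(W[bl][:,:2].astype(np.float32)))
E
python3 m.py
```

```text
6470 slope 21.3 yaw -8.34 [ 0.3857 -0.0565 -0.1461] z=.055 at bx 0.5159
orange y [0.0038 0.0532 0.1051]
rail ((0.5332386493682861, 0.01896975189447403), (0.2530320882797241, 0.013639143668115139), 81.65613555908203) 0.07151501646736375 bx 0.518 0.5321 by [-0.0275  0.2204]
tab 94 0.32150197704309885 by [0.0509 0.0582] bx 0.48563203252750603
head 934 ((0.48952338099479675, -0.3394702076911926), (0.05390006676316261, 0.0520288459956646), 69.59610748291016) [ 0.48861328 -0.33837881  0.05001648]
handle 1547 ((0.41024819016456604, -0.32058125734329224), (0.03088967874646187, 0.11421572417020798), 77.90029907226562) 0.04978518233882645
traywall 1207 ((0.4371640682220459, -0.34480100870132446), (0.15997567772865295, 0.24778005480766296), 79.52078247070312)
```

```bash
sed -i 's/^YAW,SL=.*/YAW,SL=np.radians(-8.34),np.radians(21.3)/' h.py
cat >> h.py <<'E'
BY=board()[:2,1];BX=np.array([BY[1],-BY[0]])
def bp(bx,by,z):return np.r_[bx*BX+by*BY,z]
E
python3 -c "
from h import *
D=down(np.pi/2+YAW)
go(bp(.578,.008,.20),D);go(bp(.578,.008,.137),D)"
```

```text
shift [-0.2037 -0.1226  0.35  ] turn [ 0.0002 -0.0002  0.0004] rows>= 2.7 0.0
shift [-0.2039 -0.1227  0.5075] turn [ 0.0002 -0.0002  0.0004] rows>= 3.6 0.0
```

```bash
python3 -m inch '[[-0.1,-0.123,0,0,0,0,1],[-0.204,-0.123,0.1,0,0,0,1],[-0.204,-0.123,0.24,0,0,0,1],[-0.204,-0.123,0.38,0,0,0,1],[-0.204,-0.123,0.48,0,0,0,1],[-0.204,-0.123,0.507,0,0,0,1],[-0.204,-0.123,0.507,0,0,0,1]]' | head -4
python3 -m inch '[[0,0.04,0,0,0,0,1],[0,0.08,0,0,0,0,1],[0,0.12,0,0,0,0,1],[0,0.16,0,0,0,0,1],[0,0.2,0,0,0,0,1],[0,0.24,0,0,0,0,1],[0,0.27,0,0,0,0,1],[0,0.27,0,0,0,0,1]]' | head -4
python3 - <<'E'
from h import *
st();p=readout.state()['eef_pos'];print(p[:2]@BY,p[:2]@BX)
im,W=cloud('scene');save(im[90:300,130:330],'s1.png',3)
E
```

```text
t: 4.1
eef_pos: [0.5737, -0.076, 0.138]
tcp_rot: [0.071, 0.997, 0.0, -0.0]
contact_force: [-1.1, 0.5, 0.5]
t: 5.1
eef_pos: [0.5888, 0.0308, 0.1372]
tcp_rot: [0.072, 0.997, 0.0, -0.0]
contact_force: [0.0, -1.3, 0.5]
5.1 [0.5888 0.0308 0.1372] F [ 0.  -1.3  0.5] gap -0.0004 ff 0.0 q [ 0.05  0.44  1.81  0.    0.9  -1.38]
0.11588234815600426 0.5781461806968315
```

View pics/s1.png

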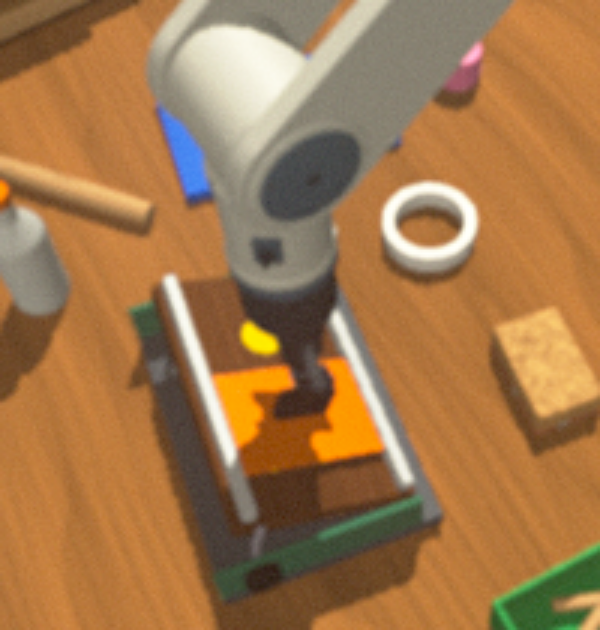

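The picture shows the shutter moving and the yellow patch emerging at about (260,338). I keep pushing in small steps.

```bash
python3 -m inch '[[0,0.008,0,0,0,0,1],[0,0.016,0,0,0,0,1],[0,0.024,0,0,0,0,1],[0,0.03,0,0,0,0,1],[0,0.035,0,0,0,0,1],[0,0.035,0,0,0,0,1]]' | head -4
python3 -m inch '[[0,0.008,0,0,0,0,1],[0,0.014,0,0,0,0,1],[0,0.014,0,0,0,0,1]]' | head -4
python3 -c "
from h import *
st();p=readout.state()['eef_pos'];print(p[:2]@BY,p[:2]@BX)"
```

```text
t: 5.9
eef_pos: [0.5911, 0.0438, 0.1375]
tcp_rot: [0.072, 0.997, 0.0, 0.0]
contact_force: [-0.8, -0.8, -1.4]
t: 6.28
eef_pos: [0.5918, 0.0485, 0.1375]
tcp_rot: [0.072, 0.997, -0.001, -0.0]
contact_force: [-1.1, -6.0, -0.9]
6.28 [0.5918 0.0485 0.1375] F [-1.1 -6.  -0.9] gap -0.0002 ff 3.2 q [ 0.08  0.44  1.8  -0.    0.9  -1.35]
0.13384661677220547 0.578485540070728
```

```bash
python3 -m inch '[[0,0.005,0,0,0,0,1],[0,0.01,0,0,0,0,1],[0,0.01,0,0,0,0,1]]' | head -4
python3 -c "
from h import *
st();p=readout.state()['eef_pos'];print(p[:2]@BY,p[:2]@BX)"
```

```text
t: 6.65
eef_pos: [0.5918, 0.0492, 0.1375]
tcp_rot: [0.071, 0.997, -0.003, -0.001]
contact_force: [-3.8, -23.6, 2.8]
6.65 [0.5918 0.0492 0.1375] F [ -3.8 -23.6   2.8] gap -0.0003 ff 12.5 q [ 0.08  0.44  1.8  -0.01  0.9  -1.34]
0.1345193600566575 0.5784340546186343
```

```bash
python3 -c "
from h import *
go(bp(.45,-.06,.34),down(np.pi/2+YAW))"
```

```text
shift [ 0.3228 -0.4886 -0.5029] turn [-0.002  -0.0002  0.0009] rows>= 4.9 0.0
```

```bash
python3 -m inch '[[0,-0.04,0,0,0,0,1],[0,-0.06,-0.1,0,0,0,1],[0,-0.08,-0.22,0,0,0,0.8],[0.05,-0.15,-0.32,0,0,0,0.5],[0.12,-0.25,-0.4,0,0,0,0.3],[0.2,-0.36,-0.45,0,0,0,0.3],[0.28,-0.46,-0.5,0,0,0,0.3],[0.32,-0.49,-0.5,0,0,0,0.3]]' | head -2
python3 -m inch '[[0,0,0,0,0,0,0.3]]' | tail -3
python3 - <<'E'
from h import *
st();im,W=cloud('wrist');save(im,'w2.png');np.savez('w2.npz',im=im,W=W)
E
sed -i "s/np.load('w1.npz')/np.load('w2.npz')/" m.py
cat >> m.py <<'E'
y=(H>22)&(H<35)&(S>150)&(V>120)&near
(u,v),_,_=cv2.fitEllipse(np.argwhere(y)[:,::-1].astype(np.float32));print('patch',y.sum(),u,v,W[y].mean(0),W[int(v),int(u)],'bx,by',W[int(v),int(u),:2]@BX,W[int(v),int(u),:2]@BY)
E
python3 m.py
```

```text
t: 7.65
eef_pos: [0.437, -0.1238, 0.3393]
contact_force: [-0.1, -0.7, -0.9]
finger_gap: 0.0599
finger_force: 0.0
7.78 [ 0.4371 -0.1226  0.3375] F [-0.1 -0.7 -0.9] gap 0.0599 ff 0.0 q [-0.28  0.    1.88  0.    1.26 -1.7 ]
2619 slope 62.37 yaw -153.85 [-1.7151 -0.8419  1.0092] z=.055 at bx -0.4994
orange y [0.1043 0.153  0.2113]
  return _methods._mean(a, axis=axis, dtype=dtype,
  ret = ret.dtype.type(ret / rcount)
Traceback (most recent call last):
  File "m.py", line 14, in <module>
    e=cv2.minAreaRect(rl[:,:2].astype(np.float32));print('rail',e,np.median(rl[:,2]),'bx',(rl[:,:2]@bx).min().round(4),(rl[:,:2]@bx).max().round(4),'by',np.percentile(rl[:,:2]@by,[.5,99.5]).round(4))
                                                                                          ~~~~~~~~~~~~~~~~~^^
ValueError: zero-size array to reduction operation minimum which has no identity
```

View pics/w2.png

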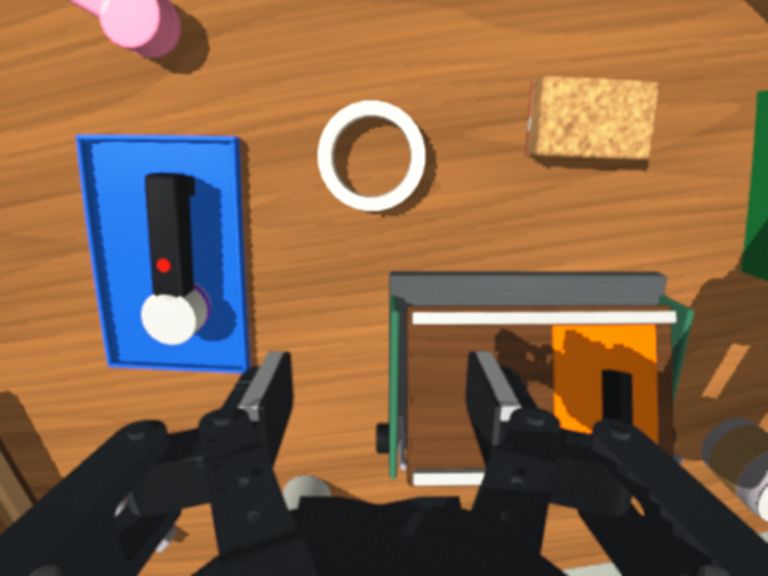

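The shutter is against its left stop, with its left edge at column 655, next to the cheek plate. A finger hides the patch. The lamp and tray are in full view. I measure the lamp here and take the patch from the other cameras.

```bash
cat > m2.py <<'E'
from h import *
def load(n):
    im,W=cloud(n);np.savez(n+'2.npz',im=im,W=W);return im,W
def hs(im):
    h=cv2.cvtColor(im,cv2.COLOR_RGB2HSV).astype(int);return h[...,0],h[...,1],h[...,2]
def patch(n,im,W):
    W=np.nan_to_num(W,nan=-9.);H,S,V=hs(im);y=(H>22)&(H<35)&(S>150)&(V>110)&(W[...,0]>.5)&(W[...,0]<.75)&(abs(W[...,1])<.2)
    if y.sum()>8:
        r=cv2.minAreaRect(W[y][:,:2].astype(np.float32));c=np.array(r[0]);print(n,'patch',y.sum(),r,W[y].mean(0).round(4),'bx,by',(c@BX).round(4),(c@BY).round(4))
    else:print(n,'no patch',y.sum())
def lamp(n,im,W):
    W=np.nan_to_num(W,nan=-9.);H,S,V=hs(im);X,Y,Z=W[...,0],W[...,1],W[...,2];tr=(X>.28)&(X<.58)&(Y>-.48)&(Y<-.2)
    hd=tr&(V>150)&(S<60)&(Z>.045)&(Z<.07);hn=tr&(V<70)&(Z>.044)&(Z<.06)
    a=cv2.minAreaRect(W[hd][:,:2].astype(np.float32));b=cv2.minAreaRect(W[hn][:,:2].astype(np.float32))
    d=np.array(a[0])-b[0];print(n,'head',hd.sum(),a,'handle',hn.sum(),b,np.median(Z[hn]),'dir',np.degrees(np.arctan2(d[1],d[0])))
    bl=tr&(H>100)&(H<125)&(S>150)&(Z<.022)&(Z>.012);print(' tray',cv2.minAreaRect(W[bl][:,:2].astype(np.float32)))
E
python3 - <<'E'
from m2 import *
z=np.load('w2.npz');lamp('w',z['im'],z['W'])
for n in('top','scene'):patch(n,*load(n))
E
```

```text
w head 937 ((0.4896557629108429, -0.33961233496665955), (0.053926020860672, 0.05063433572649956), 71.9863052368164) handle 1586 ((0.40954306721687317, -0.32094016671180725), (0.029988037422299385, 0.11600199341773987), 77.26720428466797) 0.049835090507891394 dir -13.119917663334034
 tray ((0.4372404217720032, -0.3452991843223572), (0.16031739115715027, 0.24767428636550903), 79.56883239746094)
top patch 99 ((0.5929105877876282, -0.040670692920684814), (0.035079214721918106, 0.033685922622680664), 88.69766235351562) [ 0.5934 -0.0406  0.0868] bx,by 0.5925 0.0458
scene patch 122 ((0.5954954624176025, -0.0430196188390255), (0.03527381271123886, 0.03667468577623367), 13.391618728637695) [ 0.5956 -0.0423  0.0871] bx,by 0.5954 0.0438
```

```bash
python3 -c "
from h import *
D=down(np.radians(77.1))
go([.4262,-.3251,.12],D);go([.4262,-.3251,.04],D)"
```

```text
shift [-0.0428 -0.5077  0.5421] turn [ 0.0002 -0.0001  0.026 ] rows>= 4.8 0.4
shift [-0.0428 -0.5078  0.7421] turn [ 0.0002 -0.0001  0.026 ] rows>= 5.8 0.4
```

```bash
python3 -m inch '[[-0.01,-0.12,0.05,0,0,0.026,0.3],[-0.02,-0.24,0.14,0,0,0.026,0.3],[-0.03,-0.36,0.24,0,0,0.026,0.3],[-0.04,-0.46,0.34,0,0,0.026,0.3],[-0.043,-0.508,0.44,0,0,0.026,0.3],[-0.043,-0.508,0.5,0,0,0.026,0.3],[-0.043,-0.508,0.5,0,0,0.026,0.3]]' | head -2
python3 - <<'E'
from h import *
D=down(np.radians(77.1));go([.4262,-.3251,.04],D)
im,W=cloud('wrist');save(im,'w3.png');st()
E
```

```text
t: 8.8
eef_pos: [0.425, -0.3248, 0.1349]
shift [-0.0041 -0.0007  0.2372] turn [ 0.0007 -0.0014  0.    ] rows>= 1.5 0.0
8.85 [ 0.4258 -0.3253  0.1364] F [-0.7  0.3 -0.4] gap 0.0593 ff 0.0 q [-0.66  0.37  1.92  0.    0.85 -2.  ]
```

View pics/w3.png

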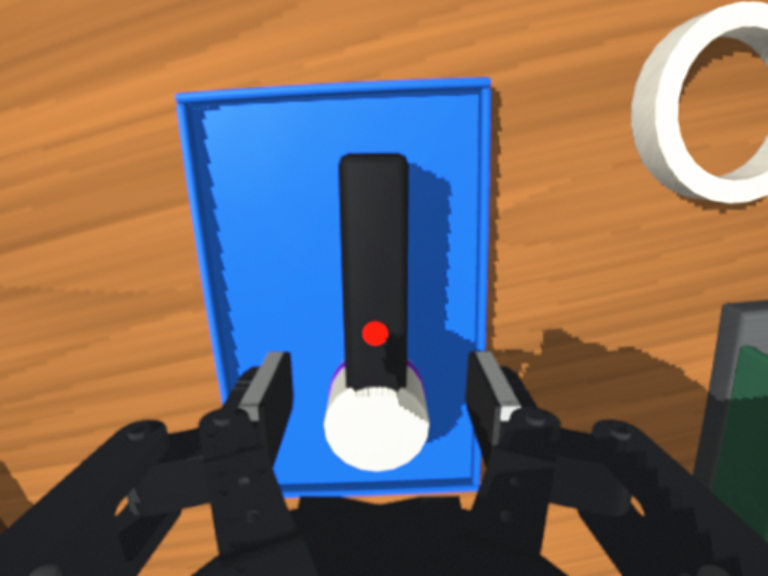

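The handle is aligned and centred between the pads (column 375 against 378). I descend and grip.

```bash
python3 -m inch '[[0,0,0.08,0,0,0,0.3],[0,0,0.16,0,0,0,0.3],[0,0,0.21,0,0,0,0.3],[0,0,0.237,0,0,0,0.3],[0,0,0.237,0,0,0,0.3],[0,0,0.237,0,0,0,0.3]]' 60
python3 -c "
from h import *
st()"
```

```text
t: 9.6
eef_pos: [0.4262, -0.3265, 0.0437]
tcp_rot: [0.113, 0.994, -0.0, 0.001]
contact_force: [0.1, -0.8, 0.0]
finger_gap: 0.0601
finger_force: 0.0
9.6 [ 0.4262 -0.3265  0.0437] F [ 0.1 -0.8  0. ] gap 0.0601 ff 0.0 q [-0.66  0.52  1.97 -0.    0.66 -2.  ]
```

```bash
python3 -m inch '[[0,0,0,0,0,0,0.5],[0,0,0,0,0,0,0.7],[0,0,0,0,0,0,0.8],[0,0,0,0,0,0,1],[0,0,0,0,0,0,1],[0,0,0,0,0,0,1]]' 60
python3 -c "
from h import *
st()"
```

```text
t: 10.35
eef_pos: [0.4258, -0.3264, 0.0436]
tcp_rot: [0.113, 0.994, -0.0, 0.001]
contact_force: [-1.1, 0.7, 6.4]
finger_gap: 0.0313
finger_force: 59.9
10.35 [ 0.4258 -0.3264  0.0436] F [-1.1  0.7  6.4] gap 0.0313 ff 59.9 q [-0.66  0.52  1.97 -0.    0.66 -2.  ]
```

```bash
python3 - <<'E'
from h import *
s=readout.state();Rt=R.from_quat(s['tcp_rot']).as_matrix();a=np.radians(-12.9)
Rl=np.array([[np.cos(a),-np.sin(a),0],[np.sin(a),np.cos(a),0],[0,0,1]])
lens=np.array([.4896,-.3396,.005]);np.savez('grasp.npz',p=Rt.T@(lens-s['eef_pos']),R=Rt.T@Rl,pos=s['eef_pos'],q=s['tcp_rot'])
print(Rt.T@(lens-s['eef_pos']))
E
cat >> h.py <<'E'
def hold(h,up=85.,n=None):
    g=np.load('grasp.npz');B=board();L=bp(.5159,.0445,.055)+B[:,0]*.085+B[:,2]*h
    Rt=B@g['R'].T;return L-Rt@g['p'],Rt
E
python3 -m inch '[[0,0,-0.04,0,0,0,1],[0,0,-0.12,0,0,0,1],[0,0,-0.24,0,0,0,1],[0,0,-0.38,0,0,0,1],[0,0,-0.5,0,0,0,1],[0,0,-0.6,0,0,0,1],[0,0,-0.65,0,0,0,1],[0,0,-0.65,0,0,0,1]]' | head -5
python3 - <<'E'
from h import *
st();go(*hold(.17));print(hold(.17)[0],hold(.05)[0])
im,W=cloud('scene');save(im[30:250,100:400],'s3.png',2.5);np.savez('s3.npz',im=im,W=W)
E
```

```text
[-0.06508541  0.0014754   0.03863844]
t: 11.35
eef_pos: [0.4257, -0.3264, 0.3048]
tcp_rot: [0.113, 0.994, -0.001, 0.002]
contact_force: [0.6, -0.1, -4.2]
finger_gap: 0.0311
11.35 [ 0.4257 -0.3264  0.3048] F [ 0.6 -0.1 -4.2] gap 0.0311 ff 60.0 q [-0.66  0.17  1.77 -0.    1.2  -2.  ]
shift [0.086  0.7564 0.1194] turn [-0.0051 -0.1176 -0.025 ] rows>= 4.9 2.0
[ 0.46004994 -0.02390081  0.25653905] [ 0.50317911 -0.03022343  0.1447361 ]
```

View pics/s3.png

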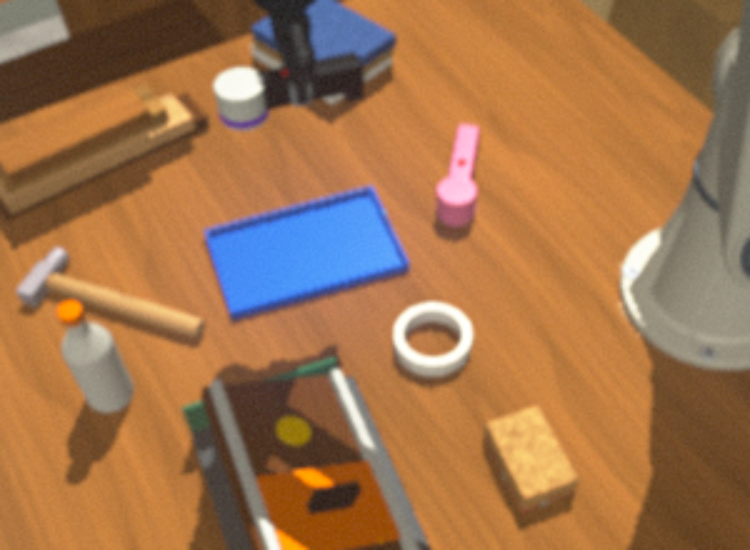

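The lamp is lifted and level, and the patch is uncovered at (293,430). I move it over the patch, high up.

```bash
python3 -m inch '[[0.005,0.06,0,0,-0.015,-0.005,1],[0.02,0.18,0,0,-0.03,-0.01,1],[0.03,0.32,0,0,-0.06,-0.02,1],[0.05,0.46,0.02,0,-0.09,-0.025,1],[0.07,0.6,0.05,-0.005,-0.118,-0.025,1],[0.08,0.7,0.09,-0.005,-0.118,-0.025,1],[0.086,0.74,0.119,-0.005,-0.118,-0.025,1],[0.086,0.756,0.119,-0.005,-0.118,-0.025,1]]' | head -5
python3 - <<'E'
from m2 import *
st();go(*hold(.17));go(*hold(.05))
g=np.load('grasp.npz');Rt0=R.from_quat(readout.state()['tcp_rot']).as_matrix();pos=readout.state()['eef_pos']
# lamp pose check by head top (white) fit, scene & top
for n in('top','scene'):
    im,W=load(n);W=np.nan_to_num(W,nan=-9);H,S,V=hs(im)
    l=pos+Rt0@g['p'];Rl=Rt0@g['R'];Q=(W-l)@Rl  # in lens/lamp axes
    m=(V>140)&(S<60)&(np.linalg.norm(Q[...,:2],axis=-1)<.045)&(Q[...,2]>.03)&(Q[...,2]<.06)
    q=Q[m];A=np.c_[q[:,:2],np.ones(len(q))];k=np.linalg.lstsq(A,q[:,2],rcond=None)[0] if len(q)>20 else None
    print(n,m.sum(),q.mean(0).round(4) if len(q) else '',k, cv2.minAreaRect(q[:,:2].astype(np.float32)) if len(q) else '')
save(load('scene')[0][90:300,130:330],'s4.png',3)
E
```

```text
t: 12.4
eef_pos: [0.4578, -0.0226, 0.253]
tcp_rot: [0.071, 0.981, -0.013, 0.182]
contact_force: [0.4, -0.2, -3.3]
finger_gap: 0.031
12.4 [ 0.4578 -0.0226  0.253 ] F [ 0.4 -0.2 -3.3] gap 0.031 ff 60.5 q [-0.02 -0.08  2.2  -0.07  0.65 -1.4 ]
shift [-0.0088 -0.0023 -0.0062] turn [ 0.0004 -0.0021  0.0005] rows>= 0.1 0.0
shift [-0.0104 -0.0026  0.2938] turn [ 0.0004 -0.0021  0.0005] rows>= 1.9 0.0
top 265 [-0.0013  0.0003  0.0456] [-0.01066187 -0.00318713  0.04556178] ((-0.001983786001801491, 0.0012089796364307404), (0.05081408470869064, 0.05399451032280922), 4.240633487701416)
scene 368 [0.005  0.0049 0.0436] [-0.09155532 -0.10730249  0.04459672] ((0.0022752974182367325, 0.0013795234262943268), (0.05365409329533577, 0.05258677154779434), 4.27072286605835)
```

View pics/s4.png

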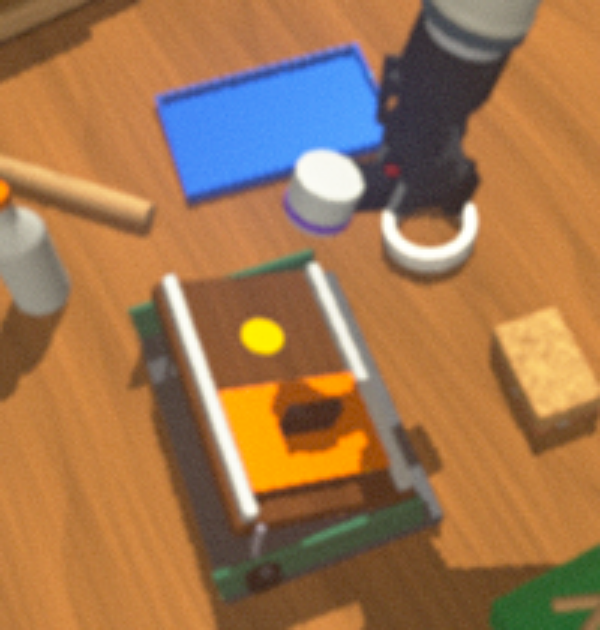

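The scene picture shows the lamp held over the open patch, which is clear at (262,337). The head fit agrees with the predicted pose to within 2 mm and 1°. I check the patch once more, then go down along the board normal.

```bash
python3 -c "
from m2 import *
z=np.load('scene2.npz');patch('scene',z['im'],z['W']);print(bp(.5159,.0445,.055)+board()[:,0]*.085)"
python3 -m inch '[[-0.01,-0.003,0.04,0,-0.002,0,1],[-0.01,-0.003,0.1,0,-0.002,0,1],[-0.01,-0.003,0.16,0,-0.002,0,1],[-0.01,-0.003,0.21,0,-0.002,0,1],[-0.01,-0.003,0.25,0,-0.002,0,1],[-0.01,-0.003,0.28,0,-0.002,0,1],[-0.01,-0.003,0.29,0,-0.002,0,1],[-0.01,-0.003,0.29,0,-0.002,0,1]]' | head -5
python3 -c "
from h import *
go(*hold(.05));st()"
```

```text
scene patch 119 ((0.5954440236091614, -0.04186646640300751), (0.03529418259859085, 0.03433927148580551), 22.27715492248535) [ 0.5956 -0.0418  0.0873] bx,by 0.5952 0.0449
[ 0.59525509 -0.04228715  0.08587635]
t: 13.55
eef_pos: [0.5048, -0.0317, 0.1485]
tcp_rot: [0.072, 0.98, -0.013, 0.187]
contact_force: [-0.3, 0.3, -3.5]
finger_gap: 0.0314
shift [0.0077 0.0031 0.0072] turn [ 0.0003  0.0014 -0.0002] rows>= 0.1 0.0
13.55 [ 0.5048 -0.0317  0.1485] F [-0.3  0.3 -3.5] gap 0.0314 ff 60.5 q [-0.04  0.19  2.23 -0.11  0.35 -1.37]
```

```bash
python3 -m inch '[[0.004,0.001,0.004,0,0,0,1],[0.004,0.001,0.004,0,0,0,1],[0.004,0.001,0.004,0,0,0,1]]' | head -1
python3 - <<'E'
from m2 import *
go(*hold(.05));st()
g=np.load('grasp.npz');s=readout.state();Rt0=R.from_quat(s['tcp_rot']).as_matrix();pos=s['eef_pos']
B=board();pt=bp(.5159,.0445,.055)+B[:,0]*.085
print('lens in patch axes',((pos+Rt0@g['p']-pt)@B).round(4))
for n in('top','scene'):
    im,W=load(n);W=np.nan_to_num(W,nan=-9);H,S,V=hs(im)
    Q=(W-pt)@B;m=(V>140)&(S<60)&(np.linalg.norm(Q[...,:2],axis=-1)<.045)&(Q[...,2]>.08)&(Q[...,2]<.115)
    q=Q[m];A=np.c_[q[:,:2],np.ones(len(q))]
    print(n,m.sum(),q.mean(0).round(4),np.linalg.lstsq(A,q[:,2],rcond=None)[0].round(4),cv2.minAreaRect(q[:,:2].astype(np.float32)))
E
```

```text
t: 13.92
shift [0.0037 0.0012 0.0036] turn [ 0.0004  0.0015 -0.0001] rows>= 0.0 0.0
13.93 [ 0.5039 -0.0308  0.1466] F [ 0.4 -0.  -3.4] gap 0.0314 ff 60.5 q [-0.04  0.19  2.23 -0.11  0.35 -1.37]
lens in patch axes [ 0.0016 -0.0004  0.0518]
top 231 [0.0002 0.0001 0.0975] [-0.0321  0.001   0.0975] ((0.0006464775651693344, -0.00031416304409503937), (0.05102749913930893, 0.05214812606573105), 7.125525951385498)
scene 335 [0.0046 0.0042 0.0946] [-0.0861 -0.1263  0.0955] ((0.002943180501461029, 0.00023295171558856964), (0.05273622274398804, 0.05407533794641495), 3.078526020050049)
```

Lens: within 2 mm of centre, 52 mm from the board. One small correction, then the hold.

```bash
python3 -m inch '[[0.003,0.001,0.004,0,0.001,0,1],[0.003,0.001,0.004,0,0.001,0,1],[0.003,0.001,0.004,0,0.001,0,1],[0.003,0.001,0.004,0,0.001,0,1]]' | head -1
Z='x'; python3 -m inch '[[0,0,0,0,0,0,1],[0,0,0,0,0,0,1],[0,0,0,0,0,0,1],[0,0,0,0,0,0,1],[0,0,0,0,0,0,1],[0,0,0,0,0,0,1],[0,0,0,0,0,0,1],[0,0,0,0,0,0,1]]' | head -2
python3 -m inch '[[0,0,0,0,0,0,1],[0,0,0,0,0,0,1],[0,0,0,0,0,0,1],[0,0,0,0,0,0,1],[0,0,0,0,0,0,1],[0,0,0,0,0,0,1],[0,0,0,0,0,0,1],[0,0,0,0,0,0,1]]' | head -2
python3 -m inch '[[0,0,0,0,0,0,1],[0,0,0,0,0,0,1],[0,0,0,0,0,0,1],[0,0,0,0,0,0,1],[0,0,0,0,0,0,1],[0,0,0,0,0,0,1],[0,0,0,0,0,0,1],[0,0,0,0,0,0,1]]' | head -2
python3 -m inch '[[0,0,0,0,0,0,1],[0,0,0,0,0,0,1],[0,0,0,0,0,0,1],[0,0,0,0,0,0,1],[0,0,0,0,0,0,1],[0,0,0,0,0,0,1],[0,0,0,0,0,0,1],[0,0,0,0,0,0,1]]' | head -2
python3 - <<'E'
from h import *
st();g=np.load('grasp.npz');s=readout.state();Rt0=R.from_quat(s['tcp_rot']).as_matrix()
B=board();pt=bp(.5159,.0445,.055)+B[:,0]*.085;print('lens',((s['eef_pos']+Rt0@g['p']-pt)@B).round(4),'tilt',np.degrees(np.arccos((Rt0@g['R'])[:,2]@B[:,2])))
go(*hold(.17))
E
```

```text
t: 14.52
t: 15.52
eef_pos: [0.5034, -0.0304, 0.1444]
t: 16.52
eef_pos: [0.5034, -0.0304, 0.1444]
t: 17.52
eef_pos: [0.5034, -0.0304, 0.1444]
t: 18.52
eef_pos: [0.5034, -0.0304, 0.1444]
18.52 [ 0.5034 -0.0304  0.1444] F [-0.7  0.2 -2.5] gap 0.0311 ff 60.5 q [-0.04  0.19  2.23 -0.11  0.35 -1.36]
lens [ 0.0002 -0.0001  0.0497] tilt 0.09963818383282948
shift [-3.00e-04  6.00e-04 -3.01e-01] turn [ 0.0004  0.0004 -0.0001] rows>= 1.9 0.0
```

```bash
python3 -m inch '[[0,0,-0.03,0,0,0,1],[0,0,-0.09,0,0,0,1],[0,0,-0.16,0,0,0,1],[0,0,-0.23,0,0,0,1],[0,0,-0.28,0,0,0,1],[0,0,-0.3,0,0,0,1],[0,0,-0.3,0,0,0,1]]' | head -2
python3 - <<'E'
from h import *
st();g=np.load('grasp.npz');go(g['pos']+[0,0,.2],R.from_quat(g['q']).as_matrix())
E
```

```text
t: 19.4
eef_pos: [0.46, -0.0241, 0.2566]
19.4 [ 0.46   -0.0241  0.2566] F [-0.3  0.3 -2.7] gap 0.0313 ff 60.5 q [-0.03 -0.08  2.2  -0.07  0.65 -1.4 ]
shift [-0.012  -0.7603  0.0389] turn [0.0053 0.119  0.0249] rows>= 4.9 2.0
```

```bash
python3 -m inch '[[0,-0.06,-0.05,0,0,0,1],[0,-0.18,-0.1,0,0,0,1],[0,-0.32,-0.1,0,0.02,0,1],[0,-0.46,-0.08,0,0.06,0.01,1],[-0.01,-0.6,-0.03,0.005,0.1,0.02,1],[-0.012,-0.7,0.01,0.005,0.119,0.025,1],[-0.012,-0.75,0.039,0.005,0.119,0.025,1],[-0.012,-0.76,0.039,0.005,0.119,0.025,1]]' | head -2
python3 -m inch '[[0,0,0,0,0,0,1],[0,0,0,0,0,0,1]]' | head -1
python3 - <<'E'
from h import *
st();g=np.load('grasp.npz');go(g['pos']+[0,0,.0],R.from_quat(g['q']).as_matrix())
E
```

```text
t: 20.4
eef_pos: [0.4251, -0.3264, 0.2412]
t: 20.65
20.65 [ 0.4259 -0.3254  0.2438] F [-0.2 -0.4 -4. ] gap 0.0316 ff 60.7 q [-0.66  0.23  1.84  0.    1.08 -2.  ]
shift [ 2.000e-04 -2.700e-03  5.007e-01] turn [0.0002 0.     0.0003] rows>= 3.2 0.0
```

```bash
python3 -m inch '[[0,-0.003,0.06,0,0,0,1],[0,-0.003,0.16,0,0,0,1],[0,-0.003,0.27,0,0,0,1],[0,-0.003,0.37,0,0,0,1],[0,-0.003,0.43,0,0,0,1],[0,-0.003,0.46,0,0,0,1],[0,-0.003,0.475,0,0,0,1],[0,-0.003,0.475,0,0,0,1]]' | sed -n 1,4p
python3 -m inch '[[0,0,0.004,0,0,0,1],[0,0,0.008,0,0,0,1],[0,0,0.012,0,0,0,1],[0,0,0.016,0,0,0,1],[0,0,0.019,0,0,0,1],[0,0,0.019,0,0,0,1]]' | sed -n 1,4p
python3 - <<'E'
from h import *
st();g=np.load('grasp.npz');go(g['pos'],R.from_quat(g['q']).as_matrix())
E
```

```text
t: 21.65
eef_pos: [0.426, -0.3276, 0.0537]
tcp_rot: [0.113, 0.994, -0.0, 0.0]
contact_force: [0.3, 0.4, -3.6]
t: 22.4
eef_pos: [0.4255, -0.3275, 0.0453]
tcp_rot: [0.113, 0.994, 0.0, -0.0]
contact_force: [0.7, 0.5, -2.7]
22.4 [ 0.4255 -0.3275  0.0453] F [ 0.7  0.5 -2.7] gap 0.0318 ff 60.8 q [-0.66  0.51  1.97  0.    0.66 -2.  ]
shift [-0.0002  0.0027  0.0044] turn [ 0.0002 -0.0004 -0.    ] rows>= 0.0 0.0
```

```bash
python3 -m inch '[[0,0,0.002,0,0,0,1],[0,0,0.004,0,0,0,1],[0,0,0.005,0,0,0,1],[0,0,0.005,0,0,0,1]]' | sed -n 1,4p
```

```text
t: 22.9
eef_pos: [0.4255, -0.3275, 0.0436]
tcp_rot: [0.113, 0.994, 0.0, 0.0]
contact_force: [-1.1, 0.8, 0.7]
```

The force shows the tray now carries the lamp. I open gently and rise.

```bash
python3 -m inch '[[0,0,0,0,0,0,0.6],[0,0,0,0,0,0,0.5],[0,0,0,0,0,0,0.4],[0,0,0,0,0,0,0.3],[0,0,0,0,0,0,0.3]]' 20 | tail -3
python3 -m inch '[[0,0,-0.02,0,0,0,0.3],[0,0,-0.06,0,0,0,0.3],[0,0,-0.14,0,0,0,0.3],[0,0,-0.26,0,0,0,0.3],[0.1,0,-0.4,0,0,0,0.3],[0.25,0,-0.5,0,0,0,0.3],[0.35,0,-0.55,0,0,0,0.3],[0.35,0,-0.55,0,0,0,0.3]]' | head -2
python3 - <<'E'
from m2 import *
st();im,W=load('wrist');lamp('w',im,W);save(im,'w5.png')
im,W=load('top')
patch('top',im,W)
E
```

```text
contact_force: [-0.2, 0.2, 0.6]
finger_gap: 0.0593
finger_force: 0.0
t: 24.52
eef_pos: [0.2872, -0.2959, 0.2666]
24.52 [ 0.2872 -0.2959  0.2666] F [1.  0.3 0.8] gap 0.0602 ff 0.0 q [-0.8  -0.    2.05 -0.    1.09 -2.15]
w head 1004 ((0.48877647519111633, -0.340800404548645), (0.05483676865696907, 0.050732627511024475), 76.11956787109375) handle 1812 ((0.40799033641815186, -0.3229757249355316), (0.029700132086873055, 0.11542536318302155), 77.70851135253906) 0.04997014173620873 dir -12.442407818546284
 tray ((0.43411171436309814, -0.34538188576698303), (0.1589203178882599, 0.24478954076766968), 79.49030303955078)
top patch 102 ((0.5923887491226196, -0.04053299129009247), (0.03425264731049538, 0.03502751514315605), 0.2014262080192566) [ 0.5931 -0.0408  0.0871] bx,by 0.592 0.0458
```

View pics/w5.png

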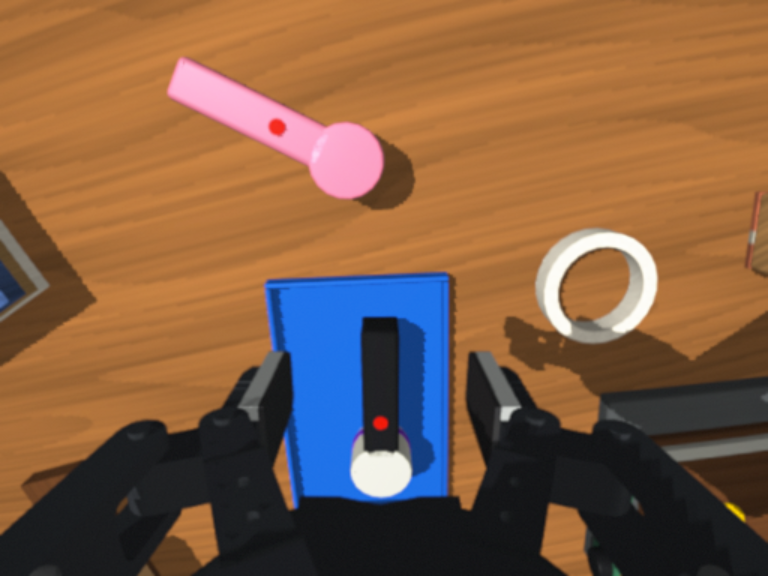

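The lamp lies flat in the tray (380,400), top at z = 50 mm. The patch is still uncovered, and the gripper is clear of everything.

```bash
python3 -c "
from cell import ctrl
print(ctrl.finish_job())"
```

```text
the job is handed in; nothing more can be done
None
```

Job handed in at about 24.5 s of robot time: the shutter is open against its stop, the lamp was held still for 4 s about 5 cm square off the patch (by my measurements), and it is back flat in its tray, lens down.

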